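# Hang up the rinsed slide carrier, then poise the next one over the rinse dish

## Task

Lift the slide carrier out of the large rinse dish and hang it by its eye on the hook of the drying stand, and let go of it there. Then lift the other carrier out of the small stain dish, bring it over the bottles and the tub of wipes and stop with it held about two centimetres above the rim of the now empty rinse dish, centred, level and square with it, ready to be dipped when the timer goes: do not touch the rinse dish with it, and finish while still holding it there. Keep both carriers upright, and leave the dishes, bottles, tub and timer standing where they are.

Things in the scene. Friction and masses are not known exactly. Their poses are not given: they have to be found in the camera images.
- carrier_a: Rinsed slide carrier, stands in the rinse dish at the start: open steel frame 46 (x) x 83 (y) x 29 mm high with five fixed glass slides on edge; above its middle a hanger of two wires, an upright round eye and a black grip block, 130 mm high in all, 150 g. Origin: centre of its underside, z up, y along its length; a half turn about z gives the same shape.
- carrier_a_eye (a point): Centre of carrier_a's eye, 75 mm above its origin, same axes. The round hole is 30 mm across, its axis along x; the steel ring round it is 6 mm thick, so it ends 96 mm above the origin.
- carrier_a_grip (a point): Centre of carrier_a's grip block, 112 mm above its origin, same axes. The block is 14 mm in x, 28 mm in y, and reaches from 94 to 130 mm above the origin. Pinch it from above across y (then the fingers stay either side of the hook) or across x; keep the fingertips above the ring.
- carrier_b: The second carrier, the same in every way as carrier_a, with its eye and grip block at the same heights; it stands in the stain dish at the start.
- rinse_dish: The larger white open plastic dish, 100 (x) x 140 (y) x 60 mm high, walls and floor 4 mm, with a carrying lug at each end that sticks out 12 mm along y. Loose, 0.5 kg. Origin: centre of its underside, z up, y along its length; rim 60 mm and inner floor 4 mm above the origin.
- stain_dish: The smaller white open plastic dish, without lugs, 74 (x) x 106 (y) x 60 mm high, walls and floor 4 mm. Loose, 0.5 kg. Origin: centre of its underside, z up, y along its length; rim 60 mm and inner floor 4 mm above the origin. The carrier in it has about 10 mm of play either way.
- drying_stand: Fixed stand on a card mat: base 120 x 100 mm with a drip tray (top 26 mm up) in front of a 12 mm upright rod, 210 mm tall, that carries a boss with a level steel hook rod 8 mm thick, axis 185 mm up. Origin: underside of the base below the upright rod, z up; the hook points along -x of this frame (roughly to the robot).
- hook (a point): Point on the hook's axis 50 mm in front of the upright rod, mid hook, where the eye hangs well; same axes as the stand. The straight part runs from the boss, 36 mm behind this point (+x), to 36 mm in front of it (-x). A carrier hung here has its eye centre 11 mm below this point and hangs clear of the tray.
- hook_tip (a point): Centre of the hook's round upturned tip (8 mm thick), 42 mm in front of point hook and 9 mm higher, so its top is 13 mm above the hook's axis.
- bottle_a: Dropper bottle with a black cap, 38 mm across, 96 mm high, loose, standing between the dishes. Origin: centre of its underside.
- bottle_b: Dropper bottle with a reddish-brown cap, 38 mm across, 96 mm high, loose, standing between the dishes. Origin: centre of its underside.
- wipes_tub: Round tub of wipes, 68 mm across, 106 mm high, loose, standing between the dishes. Origin: centre of its underside.
- timer: Flat white bench timer, 66 x 66 x 16 mm, loose, lying near the back on the left. Origin: centre of its underside.

How it is judged (in metres and radians):
On the way, in this order (a step that is already met when the one before it is completed fails the run):
1. the rinsed carrier hangs by its eye on the hook, let go and at rest (x of carrier_a_eye in the frame of drying_stand between -0.086 and -0.018 m and y of carrier_a_eye in the frame of drying_stand between -0.012 and 0.012 m and z of carrier_a_eye in the frame of drying_stand between 0.166 and 0.183 m and contact force between carrier_a and drying_stand above 0.3 N and contact force between the fingers and carrier_a below 0.1 N and linear speed of carrier_a below 0.05 m/s), for 0.3 s.
2. the other carrier is held clear above the stain dish (z of carrier_b in the frame of stain_dish above 0.064 m and contact force between the fingers and carrier_b above 1 N), for 0.1 s.
At the end, for the whole second after the job is handed in: carrier_a hangs let go on the hook (eye centre 2-19 mm below the hook axis, within 12 mm sideways, between boss and tip), at rest; carrier_b is held still, underside 4-40 mm above the rinse dish rim, within 12 mm of centre, 0.12 rad of square and level, not touching it (all of step 1 and horizontal distance between carrier_b and rinse_dish below 0.012 m and z of carrier_b in the frame of rinse_dish between 0.064 and 0.1 m and angle between the y axis of carrier_b and the y axis of rinse_dish, either way round below 0.12 rad and angle between carrier_b's own z axis and vertical below 0.12 rad and contact force between the fingers and carrier_b above 1 N and contact force between carrier_b and rinse_dish below 0.05 N and linear speed of carrier_b below 0.02 m/s and angular speed of carrier_b below 0.2 rad/s); the arm keeps its last pose, push and grip.
It fails at once if carrier_b touches the rinse dish (contact force between carrier_b and rinse_dish above 0.3 N).
It fails at once if a carrier is tipped more than 0.6 rad (angle between any of carrier_a, carrier_b's own z axis and vertical above 0.6 rad).
It fails at once if a dish is shoved more than 25 mm or tipped (distance of any of rinse_dish, stain_dish from where it was at the start of the episode above 0.025 m or angle between any of rinse_dish, stain_dish's own z axis and vertical above 0.3 rad).
It fails at once if a bottle, the tub or the timer is moved more than 20 mm or tipped (distance of any of bottle_a, bottle_b, wipes_tub, timer from where it was at the start of the episode above 0.02 m or angle between any of bottle_a, bottle_b, wipes_tub, timer's own z axis and vertical above 0.3 rad).
It also fails if it takes over 64 s, if anything falls off the work surface, if the arm or the gripper's body presses on something with over 40 N, if the wrist force passes 120 N, or if a joint passes its speed limit or range.

## Robot

A 6-joint arm with a two-finger parallel gripper is mounted at the origin on a cart in front of the work surface, level with it; the furniture and walls round the work are solid. World frame = base frame: x ahead of the robot, y to its left, z up, the work surface at z = 0. Lengths are in m, angles in degrees, forces in N, time in s.
With the tool pointing down it reaches from about 0.35 to 0.875 m from the base axis. Payload 4.2 kg.
Tool frame: the origin (TCP) lies midway between the tips of the shut fingers; the grasp point (between the pads) lies 19 mm behind it; z points along the fingers, y is the line along which they close (so a half turn about z gives the same grasp; the last joint's range is limited). The gripper opens to 87 mm and grips with 3 to 60 N. Pads are 19 mm wide; open, the fingers measure 117 mm over their backs; the gripper's body (75 mm by 190 mm) begins 51 mm behind the grasp point.
Start: joints at [84.546, 22.042, 0.453, 0, -68.411, -14.817], TCP at [0.217, 0.586, 0.223] pointing down, gripper open.
Joint ranges: [-179.83, 179.83], [-69.29, 118.12], [-61.27, 80.66], [-181.25, 117.63], [-171.15, -9.14], [-177.46, 177.46]. Speed limits (degrees/s): [159.86, 159.86, 180, 180, 180, 180].

## Interface

Orientations are given as [roll, pitch, yaw] about the fixed x, y, z axes, in that order (R = Rz(yaw) Ry(pitch) Rx(roll)).
In Python, from workcell import env gives the robot as it stands. Calls block until the motion is done:
- env.goto(position, orientation): joint-space move of the TCP to a pose.
- env.move_straight(position, rotation=None, rate=0.15, force_limit=None): straight line of the TCP; rotation=None keeps the orientation; rate is the mean speed in m/s. With force_limit (N) it stops when the force on the tool has changed by that much, and returns True; else False.
- env.set_joints(angles): joint-space move.
- env.gripper_to(opening, grasp_force=None): opening from 0.0 (shut) to 1.0 (fully open); grasp_force is the grip in N (None keeps the last); returns when the fingers have stopped.
- env.dwell(seconds).
- env.inverse_kinematics(position, orientation): joint angles nearest the present ones, or None.
- env.read_state(): the state.
- env.grab_frame(name): name is "scene" or "top" or "wrist"; returns a dict with "image" (420x560x3 uint8, blue, green, red), "fx", "fy", "cx", "cy" (pixels), "position" and "orientation" of the camera in the world. Camera axes: x right, y up, looking along -z (the intrinsics and any distortion apply to the point x, -y, -z); pixel columns grow to the right and rows downward; lengths in m; the calibration is good to about 2 mm. A picture is of the moment at which its call begins. There is no depth.
A pose or a line that the arm cannot do raises env.Unreachable and nothing moves.
- env.close_job(): hands the job in; it is judged then, once.
Trained networks look in a picture, given as the dict that the camera call returned (one of the last four; its "shot" number tells which), for a name from the list of things; names that differ only in an ending like _2 or _b are one class to them, and where a whole thing is asked for, a point or a joint stands for the part that bears it (a point fixed in the world has none). Each returns a list of dicts, best first, with "score" (0 to 1); they miss things now and then, are a little off and sometimes report something else, mostly with a low value. They report only what shows in the picture. A call takes as long as a camera call.
- env.search_frame(picture, thing): "xyz" ([x, y, z] in m, in world coordinates, good to about 4 mm: the middle of the surface that is visible of it).
- env.trace(picture, thing): "mask" (420x560 bool, what is visible of it).
The state is a dict: "clock": time; "joint_positions": joint angles; "qvel": joint speeds; "joint_torque": joint torques, N m; "position": TCP position; "tool_rot": TCP orientation; "force": force on the tool from outside, world axes, zero at the start; "wrist_torque": the same for the moment, N m; "opening": opening from 0.0 (shut) to 1.0 (fully open); "finger_force": force on a finger pad.
Only numpy, scipy, OpenCV 4.12 (cv2) and the standard library are available. Lean on these libraries where they do the work, as an engineer would, in place of code of your own. Each camera call takes 0.05 s, during which the arm holds its last target. There are 200 camera calls.

## Working session

There is one attempt and no reset: what is moved stays moved. The work goes in short steps, each a Python script; the robot and the scene stay as the last script left them, time stands still between calls to the robot, and variables do not carry over. Pictures are saved under pics/ and viewed, at most 10 in all, crops included, and the job is handed in when it is done.

```bash
mkdir -p pics
cat > h.py <<'E'
import numpy as np, cv2
from scipy.spatial.transform import Rotation as R
from workcell import env
E
python3 - <<'E'
from h import *
print(env.read_state())
P={}
for c in ["scene","top"]:
    p=env.grab_frame(c);P[c]=p
    cv2.imwrite(f"pics/{c}0.png",p["image"]); print(c,{k:v for k,v in p.items() if k!="image"})
    for t in ["carrier_a","carrier_a_eye","carrier_a_grip","rinse_dish","stain_dish","drying_stand","hook","hook_tip","bottle_a","bottle_b","wipes_tub","timer"]:
        print(t,[(np.round(d["xyz"],3).tolist(),round(d["score"],2)) for d in env.search_frame(p,t)[:3]])
E
```

```text
{'clock': 0.0, 'joint_positions': array([ 8.45461629e+01,  2.20906857e+01,  3.80700795e-01, -3.06057042e-02,
       -6.84099929e+01, -1.48174557e+01]), 'qvel': array([-0.07918098,  0.01540708,  0.05784764, -0.04192413, -0.08027852,
        0.06654237]), 'joint_torque': array([ 8.48573086e-05, -3.90666211e+01,  1.87401885e+01,  4.21973437e+00,
        1.08854947e-02, -1.94507779e-04]), 'position': array([0.21629836, 0.58574545, 0.22146249]), 'tool_rot': array([ 1.79876737e+02, -3.19465533e-03, -2.02825809e+01]), 'force': array([ 0.75011267, -0.30625593,  0.26361202]), 'wrist_torque': array([-0.00087453,  0.00913579, -0.01134803]), 'finger_force': 0.0, 'opening': 0.9993714716830975}
scene {'fx': 381.67459153981355, 'fy': 381.67459153981355, 'cx': 281.8310326044659, 'cy': 213.35611058900082, 'position': array([-0.00262149, -0.52368185,  0.77860488]), 'orientation': array([ 48.10266603,  -0.64305808, -47.57483877]), 'shot': 1}
carrier_a [([0.502, -0.393, 0.032], 0.96), ([0.519, 0.195, 0.034], 0.79)]
carrier_a_eye [([0.52, 0.196, 0.03], 0.8)]
carrier_a_grip [([0.524, 0.191, 0.032], 0.64)]
[... 522 characters left out ...]
on': array([ 10.33811854,   0.10773927, -91.64427803]), 'shot': 2}
carrier_a [([0.498, -0.388, 0.036], 0.88), ([0.518, 0.196, 0.033], 0.63)]
carrier_a_eye [([0.519, 0.192, 0.028], 0.73)]
carrier_a_grip [([0.523, 0.197, 0.032], 0.89)]
rinse_dish [([0.529, 0.198, 0.018], 0.76)]
stain_dish [([0.515, -0.391, 0.039], 0.95), ([0.608, -0.13, 0.018], 0.6)]
drying_stand [([0.613, -0.131, 0.017], 0.72), ([0.425, 0.03, 0.057], 0.69)]
hook [([0.612, -0.135, 0.02], 0.93)]
hook_tip [([0.609, -0.131, 0.019], 0.58), ([0.412, -0.077, 0.104], 0.32)]
bottle_a [([0.417, -0.202, 0.06], 0.52)]
bottle_b [([0.417, -0.202, 0.06], 0.52)]
wipes_tub [([0.411, -0.078, 0.106], 0.91)]
timer [([0.641, 0.279, 0.014], 0.95)]
```

View pics/scene0.png

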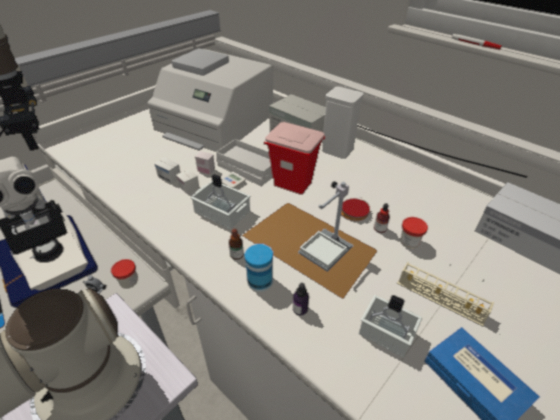

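View pics/top0.png

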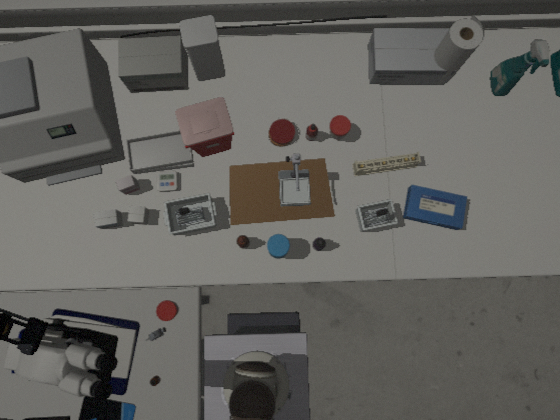

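Scene: rinse dish (~220,203) and stain dish (~392,325), stand with its hook (~335,195) pointing to the robot; bottles and tub in front. Now close wrist views.

Run:
```python
from h import *
def look(pos,n,yaw=0):
    env.goto(pos,[180,0,yaw]); env.dwell(0.2)
    p=env.grab_frame("wrist"); cv2.imwrite(f"pics/{n}.png",p["image"])
    np.savez(f"{n}.npz",**{k:v for k,v in p.items()})
    print(n,np.round(p["position"],4),np.round(p["orientation"],2),p["fx"],p["cx"],p["cy"],env.read_state()["clock"])
    for t in ["carrier_a","carrier_a_grip","carrier_a_eye","rinse_dish","stain_dish","hook","hook_tip","drying_stand"]:
        print(t,[(np.round(d["xyz"],3).tolist(),round(d["score"],2)) for d in env.search_frame(p,t)[:2]])
look([0.45,0.195,0.40],"wa")
look([0.50,-0.135,0.42],"wh")
look([0.43,-0.39,0.40],"wb")
ims=[cv2.imread(f"pics/{n}.png") for n in("wa","wh","wb")]
cv2.imwrite("pics/wall.png",cv2.resize(np.vstack([np.hstack(ims[:2]),np.hstack([ims[2],ims[2]*0])]),(800,600)))
```

```text
wa [0.5347 0.1957 0.5609] [-1.775e+01 -3.000e-02 -8.994e+01] 316.1788431501677 278.1436544218827 207.99674506816262 3.3333
carrier_a [([0.528, 0.198, 0.035], 0.68)]
carrier_a_grip [([0.522, 0.2, 0.029], 0.92)]
carrier_a_eye [([0.526, 0.199, 0.026], 0.85)]
rinse_dish []
stain_dish []
hook [([0.617, -0.132, 0.023], 0.55)]
hook_tip [([0.614, -0.131, 0.018], 0.81), ([0.419, -0.065, 0.107], 0.64)]
drying_stand [([0.617, -0.135, 0.025], 0.59), ([0.524, 0.198, 0.032], 0.56)]
wh [ 0.5849 -0.1339  0.5814] [-17.71   0.   -89.89] 316.1788431501677 278.1436544218827 207.99674506816262 5.25
carrier_a [([0.533, 0.186, 0.028], 0.81), ([0.505, -0.388, 0.036], 0.77)]
carrier_a_grip [([0.524, 0.19, 0.029], 0.67), ([0.503, -0.39, 0.033], 0.48)]
carrier_a_eye [([0.531, 0.184, 0.028], 0.68)]
rinse_dish [([0.531, 0.206, 0.025], 0.58)]
stain_dish [([0.513, -0.388, 0.043], 0.59)]
hook [([0.622, -0.135, 0.021], 0.96)]
hook_tip [([0.62, -0.134, 0.017], 0.74)]
drying_stand [([0.623, -0.135, 0.022], 0.81), ([0.646, 0.274, 0.014], 0.4)]
wb [ 0.5153 -0.3887  0.5619] [-1.767e+01 -2.000e-02 -8.987e+01] 316.1788431501677 278.1436544218827 207.99674506816262 6.9333
carrier_a [([0.501, -0.39, 0.037], 0.73)]
carrier_a_grip []
carrier_a_eye []
rinse_dish []
stain_dish [([0.51, -0.391, 0.033], 0.61)]
hook [([0.612, -0.139, 0.023], 0.59)]
hook_tip [([0.603, -0.139, 0.019], 0.61)]
drying_stand [([0.608, -0.141, 0.026], 0.83)]
```

View pics/wall.png

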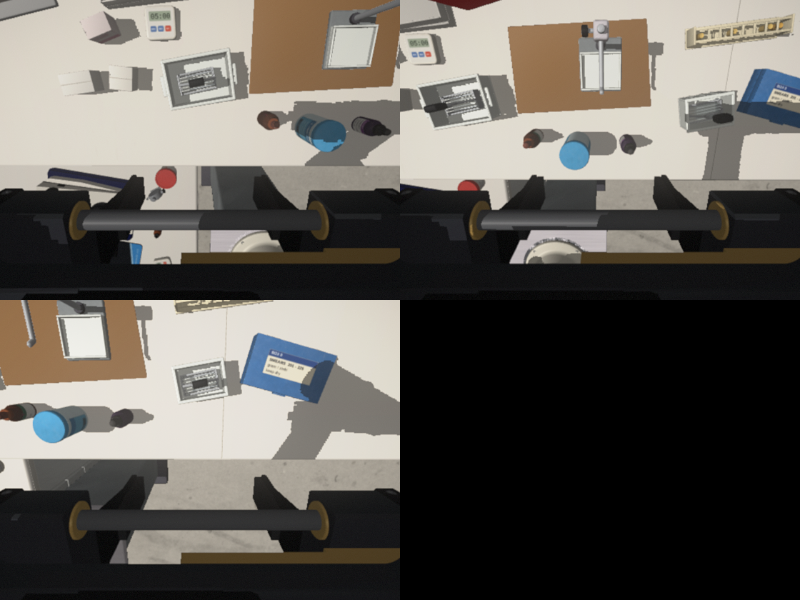

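Run:
```python
from h import *
def look(pos,n,yaw=0):
    env.goto(pos,[180,0,yaw]); env.dwell(0.3)
    p=env.grab_frame("wrist"); cv2.imwrite(f"pics/{n}.png",p["image"])
    np.savez(f"{n}.npz",**{k:v for k,v in p.items()})
    print(n,np.round(p["position"],4),np.round(p["orientation"],2),env.read_state()["clock"])
look([0.41,-0.39,0.24],"cb")
look([0.45,-0.135,0.33],"ch")
look([0.41,0.195,0.24],"ca")
def crop(n,x0,y0,w,h,s): return cv2.resize(cv2.imread(f"pics/{n}.png")[y0:y0+h,x0:x0+w],None,fx=s,fy=s,interpolation=cv2.INTER_CUBIC)
a=crop("ca",180,20,200,150,2);b=crop("cb",180,20,200,150,2);h=crop("ch",210,0,133,150,3)
h=crop("ch",180,0,200,150,2)
cv2.imwrite("pics/c3.png",np.vstack([np.hstack([a,b]),np.hstack([h,h*0])]))
```

```text
cb [ 0.4951 -0.3902  0.403 ] [-1.758e+01 -8.000e-02 -8.999e+01] 8.3667
ch [ 0.5348 -0.1359  0.4909] [-1.777e+01 -1.000e-02 -9.008e+01] 9.775
ca [0.495  0.1943 0.4016] [-1.770e+01  1.000e-02 -9.007e+01] 11.425
```

View pics/c3.png

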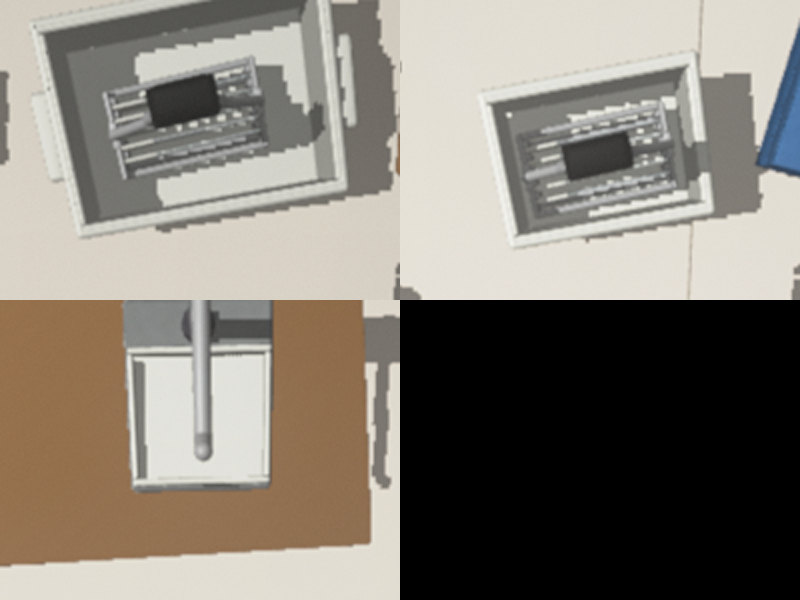

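```bash
cat >> h.py <<'E'
from scipy.optimize import least_squares
class Cam:
    def __init__(s,n):
        p=n if isinstance(n,dict) else dict(np.load(n+".npz")); s.p=p
        s.R=R.from_euler("xyz",p["orientation"],degrees=True).as_matrix(); s.t=p["position"]; s.f=float(p["fx"]); s.c=np.array([p["cx"],p["cy"]],float)
    def proj(s,X):
        q=(np.atleast_2d(X)-s.t)@s.R; return s.c+s.f*np.c_[q[:,0],-q[:,1]]/-q[:,2:]
    def ray(s,uv,z):
        uv=np.atleast_2d(uv)-s.c; d=np.c_[uv/s.f*[1,-1],-np.ones(len(uv))]@s.R.T
        return s.t+d*((z-s.t[2])/d[:,2:])
def place(x,y,yaw,P):
    c,s=np.cos(yaw),np.sin(yaw); P=np.asarray(P,float); return np.c_[x+c*P[:,0]-s*P[:,1],y+s*P[:,0]+c*P[:,1],P[:,2]]
def fit(cam,P,uv,x0):
    r=least_squares(lambda q:(cam.proj(place(*q,P))-uv).ravel(),x0,x_scale=[.01,.01,.1]); return r.x,np.abs(r.fun).max()
def box(a,b,z0,z1): return [[i*a,j*b,z] for i in(-1,1) for j in(-1,1) for z in(z0,z1)]
def block(cam,uv0,zoff,x0):
    im=cam.p["image"]; g=im.max(2)<62
    n,l,st,cc=cv2.connectedComponentsWithStats(g.astype(np.uint8)); k=l[int(uv0[1]),int(uv0[0])]; m=(l==k).astype(np.uint8)
    m=cv2.morphologyEx(m,cv2.MORPH_OPEN,np.ones((3,3)))
    pts=np.argwhere(m)[:,::-1].astype(float)
    def mom(q):
        h=cv2.convexHull((cam.proj(place(*q,box(.007,.014,.094+zoff,.130+zoff)))).astype(np.float32)); M=cv2.moments(h); a=M["m00"]
        return np.array([M["m10"]/a,M["m01"]/a,10*.5*np.arctan2(2*M["mu11"],M["mu20"]-M["mu02"]),]),a
    M=np.cov(pts.T); o=np.r_[pts.mean(0),10*.5*np.arctan2(2*M[0,1],M[0,0]-M[1,1])]
    r=least_squares(lambda q:mom(q)[0]-o,x0,x_scale=[.01,.01,.1]); return r.x,len(pts),mom(r.x)[1]
E
python3 - <<'E'
from h import *
f=lambda L:np.array([[180+(u+.5)/2-.5,20+(v+.5)/2-.5] for u,v in L])
ca,cb,ch,wh=Cam("ca"),Cam("cb"),Cam("ch"),Cam("wh")
# image: right=-y, up=+x : TL(+x,+y) BL(-x,+y) BR(-x,-y) TR(+x,-y)
print("rinse",fit(ca,[[.05,.07,.06],[-.05,.07,.06],[-.05,-.07,.06]],f([(33,24),(82,237),(345,187)]),[.52,.195,.2]))
print("stain",fit(cb,[[.037,.053,.06],[-.037,.053,.06],[-.037,-.053,.06],[.037,-.053,.06]],f([(80,93),(113,247),(314,213),(294,53)]),[.5,-.39,.2]))
print("A",block(ca,f([(184,100)])[0],.004,[.52,.195,.2])); print("B",block(cb,f([(198,155)])[0],.004,[.5,-.39,.2]))
g=lambda L:np.array([[180+(u+.5)/2-.5,(v+.5)/2-.5] for u,v in L])
print("rod",ch.ray(g([(200.5,2),(202.5,120)]),.186),"tip",ch.ray(g([(203,151)]),.195))
print("tray front",ch.ray(g([(133,487-300),(270,482-300)]),.026),"mat",ch.ray(g([(0,265),(370,243)]),.001))
im=cv2.imread("pics/wh.png")[0:140,200:340]; cv2.imwrite("pics/whc.png",cv2.resize(im,(560,560),interpolation=cv2.INTER_CUBIC))
E
```

```text
rinse (array([0.52614829, 0.19521956, 0.17337334]), np.float64(1.14336699088949))
stain (array([ 0.50592044, -0.39217422,  0.17064682]), np.float64(1.7992194984942387))
A (array([0.52355431, 0.19992123, 0.20371554]), 684, 822.2070640785096)
B (array([ 0.45502091, -0.39716091,  0.2       ]), 166096, 694.2628319768701)
rod [[ 0.6192059  -0.137579    0.186     ]
 [ 0.57413252 -0.13847808  0.186     ]] tip [[ 0.56071518 -0.1386348   0.195     ]]
tray front [[ 0.55253207 -0.09183789  0.026     ]
 [ 0.55564764 -0.18647176  0.026     ]] mat [[ 0.49819237  0.01279182  0.001     ]
 [ 0.51385119 -0.26542585  0.001     ]]
```

View pics/whc.png

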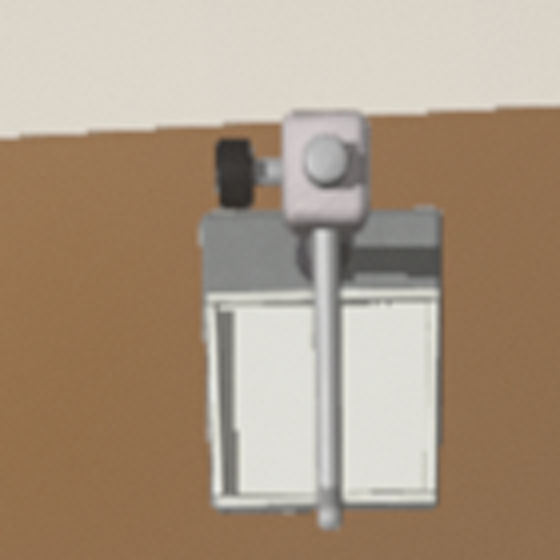

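Run:
```python
from h import *
ca,cb,ch,wh=Cam("ca"),Cam("cb"),Cam("ch"),Cam("wh")
for nm,c,uv,x0 in [("A",ca,(271.5,69.5),[.5236,.1999,.2]),("B",cb,(278.7,97),[.505,-.395,.2])]:
    im=c.p["image"].copy(); m=np.zeros(im.shape[:2],bool); u,v=map(int,uv); m[v-15:v+15,u-22:u+22]=1; im[~m]=255
    print(nm,im[v-14:v+14:3,u].max(1))
    c.p["image"]=im
    for k in (45,62,75):
        im2=c.p["image"].copy(); im2[im2.max(2)>k]=255; c.p["image"]=im2
        print(k,block(c,uv,.004,x0)); c.p["image"]=im
f=lambda L:np.array([[200+(u+.5)/4-.5,(v+.5)/4-.5] for u,v in L])
print("post top",wh.ray(f([(325,160)]),.211),"tip",wh.ray(f([(329,513)]),.195),"rod",wh.ray(f([(326,240),(327.5,470)]),.186))
print("tray front",wh.ray(f([(213,507),(437,503)]),.026),"tray sides",wh.ray(f([(441,212),(437,503)]),.026))
```

```text
A [211 155  48  54  52  51  50  46  44 102]
45 (array([0.40371843, 0.19286852, 0.26503122]), 235057, 793.4041710845195)
62 (array([0.52355596, 0.19992079, 0.20069498]), 684, 822.2212157738395)
75 (array([0.52355596, 0.19992079, 0.20069498]), 684, 822.2212157738395)
B [126 196  61  59  64  61  60  57  77 130]
45 (array([ 0.40291704, -0.3929165 ,  0.2       ]), 235200, 779.2498574915808)
62 (array([ 0.40322551, -0.39187813,  0.1136101 ]), 234776, 779.2838621872943)
75 (array([ 0.40322551, -0.39187813,  0.1136101 ]), 234776, 779.2838621872943)
post top [[ 0.65240341 -0.13664757  0.211     ]] tip [[ 0.56134607 -0.13837677  0.195     ]] rod [[ 0.63647147 -0.13720914  0.186     ]
 [ 0.57334987 -0.13796061  0.186     ]]
tray front [[ 0.55342204 -0.0909034   0.026     ]
 [ 0.55525347 -0.18625416  0.026     ]] tray sides [[ 0.66760119 -0.18431308  0.026     ]
 [ 0.55525347 -0.18625416  0.026     ]]
```

```bash
cat >> h.py <<'E'
def st(msg):
    s=env.read_state(); print(msg,np.round(s["position"],4),np.round(s["tool_rot"],2),"F",np.round(s["force"],1),"op",round(s["opening"],3),"ff",round(s["finger_force"],1),"t",round(s["clock"],2))
E
python3 - <<'E'
from h import *
x,y,yw=.5236,.1999,np.degrees(.2007)
env.goto([x,y,.19],[180,0,yw])
env.move_straight([x,y,.105],force_limit=8); env.dwell(.2); st("down")
env.gripper_to(0.0,30); st("grip")
env.move_straight([x,y,.25],rate=.12); env.dwell(.2); st("up")
p=env.grab_frame("scene");q=env.grab_frame("wrist")
cv2.imwrite("pics/g1.png",np.hstack([cv2.resize(p["image"][100:310,130:410],(400,300)),cv2.resize(q["image"],(400,300))]))
E
```

```text
down [0.5241 0.2003 0.1063] [-1.7994e+02 -1.3000e-01  1.1510e+01] F [-0.2 -0.3  0.6] op 1.004 ff 0.0 t 12.91
grip [0.5236 0.1999 0.105 ] [180.   -0.   11.5] F [ 0.6 -0.  -0.2] op 0.318 ff 30.0 t 13.9
up [0.5234 0.1998 0.2494] [1.7997e+02 7.0000e-02 1.1500e+01] F [-0.5  0.1 -2.1] op 0.322 ff 30.0 t 15.46
```

View pics/g1.png

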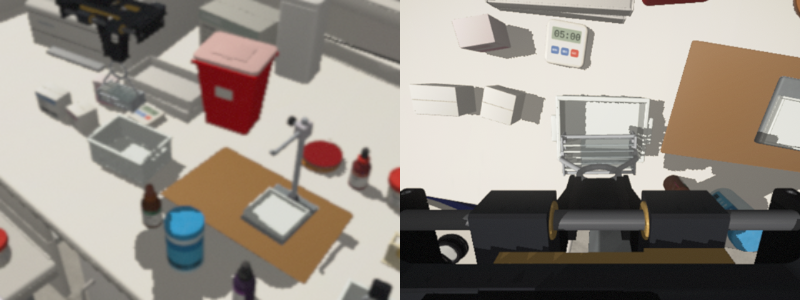

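The carrier is held (28 mm opening), visible below the fingers in the wrist half, and the rinse dish is empty. Next, the hook approach.

Run:
```python
from h import *
env.goto([.51,-.1393,.25],[180,0,1.0])
env.move_straight([.51,-.1393,.2165],rate=.1); env.dwell(.4); st("pre")
p=env.grab_frame("scene");q=env.grab_frame("wrist")
np.savez("pre.npz",**p)
c=Cam(p); w=Cam(q)
E_=np.array([[.51,-.1393,.1905]]); T=np.array([[.561,-.1384,.195]]); H=np.array([[.6027,-.1376,.186]])
print("scene eye,tip,hook",c.proj(E_).round(1),c.proj(T).round(1),c.proj(H).round(1),"wrist",w.proj(E_).round(1),w.proj(T).round(1),w.proj(H).round(1))
u,v=c.proj(E_)[0].astype(int); print("crop0",u-60,v-60)
A=cv2.resize(p["image"][v-60:v+60,u-60:u+60],(480,480),interpolation=cv2.INTER_CUBIC)
B=cv2.resize(q["image"][80:290,200:340],(320,480),interpolation=cv2.INTER_CUBIC)
cv2.imwrite("pics/g2.png",np.hstack([A,B]))
```

```text
pre [ 0.5101 -0.1393  0.2169] [ 1.8e+02 -4.0e-02  1.0e+00] F [-0.1  0.2 -1.2] op 0.319 ff 30.0 t 17.73
scene eye,tip,hook [[306.2 218.8]] [[320.  206.4]] [[330.1 200.9]] wrist [[277.9 244.6]] [[277.9 167.7]] [[277.8  92.5]]
crop0 246 158
```

View pics/g2.png

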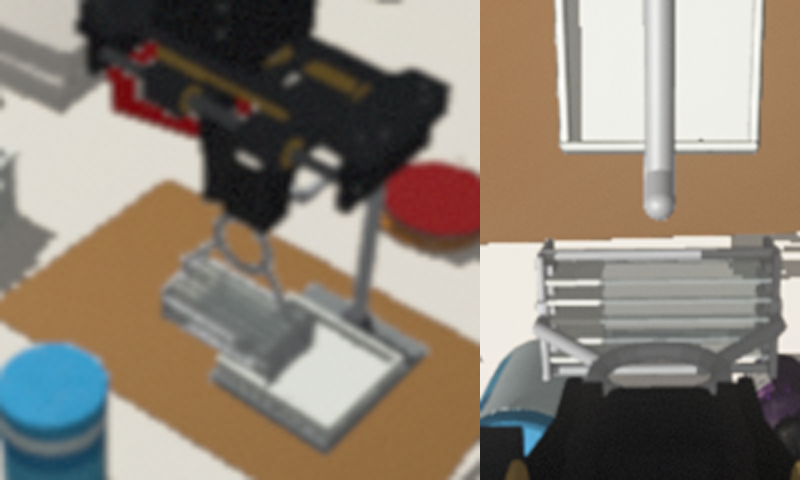

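Eye and hook tip are aligned sideways (both ~x 659 in the wrist half), and the eye sits where predicted in the scene half. Insert, lower, release.

Run:
```python
from h import *
y=lambda x:-.1367-(.6527-x)*.0175
print(env.move_straight([.603,y(.603),.2165],rate=.08,force_limit=5)); st("in")
print(env.move_straight([.603,y(.603),.2005],rate=.04,force_limit=1.5)); env.dwell(.2); st("low")
p=env.grab_frame("scene"); A=cv2.resize(p["image"][140:260,270:390],(480,480),interpolation=cv2.INTER_CUBIC)
env.gripper_to(0.6); env.dwell(.3); env.gripper_to(1.0); st("open")
z=env.read_state()["position"]
env.move_straight([.603,y(.603),.30],rate=.12); env.dwell(.6); st("up")
p=env.grab_frame("scene"); B=cv2.resize(p["image"][140:260,280:360],(320,480),interpolation=cv2.INTER_CUBIC)
cv2.imwrite("pics/g3.png",np.hstack([A,B]))
```

```text
False
in [ 0.6026 -0.1376  0.2167] [-1.8e+02  1.0e-02  1.0e+00] F [-0.5 -0.5 -1.6] op 0.316 ff 30.0 t 19.14
True
low [ 0.6029 -0.1375  0.2032] [-1.8e+02 -3.0e-02  1.0e+00] F [-0.1 -0.7  4.5] op 0.318 ff 30.0 t 19.72
open [ 0.6023 -0.1374  0.2023] [-1.7996e+02  9.0000e-02  9.8000e-01] F [ 1.  -1.1  0.6] op 0.994 ff 0.0 t 21.68
up [ 0.603  -0.1376  0.3   ] [-1.7996e+02  9.0000e-02  9.8000e-01] F [ 0.9 -0.2 -0.4] op 0.998 ff 0.0 t 23.25
```

View pics/g3.png

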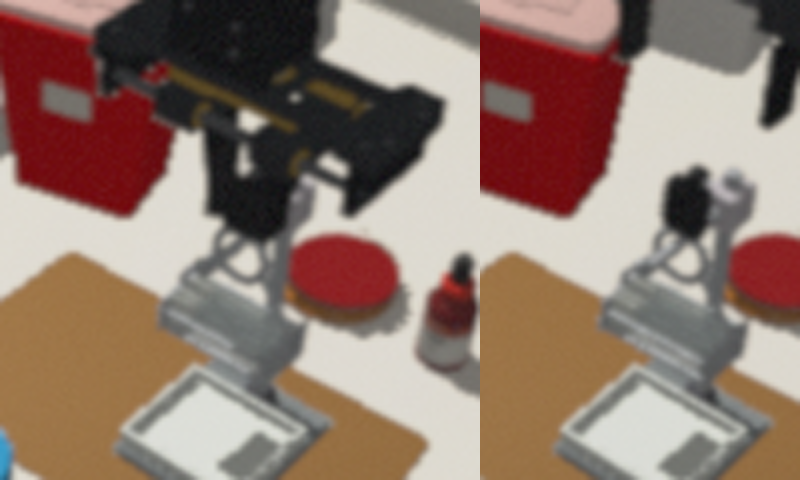

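Carrier A hangs from the hook by its ring (right half, ~(685,250)), upright and let go. Now measure B and the empty rinse dish again.

Run:
```python
from h import *
c=Cam("cb"); im=c.p["image"].copy(); u,v=278,97
g=im.max(2); 
for k in (75,85):
    b=np.full_like(im,255); w=np.s_[v-16:v+16,u-24:u+24]; t=b[w]; t[g[w]<k]=0; b[w]=t; c.p["image"]=b
    print(k,block(c,(u,v),.004,[.505,-.392,.17]))
# empty rinse dish view on the way: not needed now; B yaw check from manual corners
f=lambda L:np.array([[180+(u+.5)/2-.5,20+(v+.5)/2-.5] for u,v in L])
c=Cam("cb"); print(fit(c,[[.007,.014,.134],[-.007,.014,.134],[-.007,-.014,.134],[.007,-.014,.134]],f([(162,143),(168,179),(232,169),(228,134)]),[.505,-.392,.17]))
print(c.ray(f([(80,93),(113,247),(314,213),(294,53)]),.06))
```

```text
75 (array([ 0.50284171, -0.39074211,  0.17      ]), 588, 645.5496274495963)
85 (array([ 0.5028451 , -0.39091104,  0.1729427 ]), 618, 645.4000757789472)
(array([ 0.50263327, -0.39079385,  0.13877431]), np.float64(1.167095944612413))
[[ 0.53455389 -0.33245772  0.06      ]
 [ 0.45899866 -0.34588669  0.06      ]
 [ 0.47662653 -0.45229162  0.06      ]
 [ 0.552588   -0.43822334  0.06      ]]
```

```bash
sed -i 's/mom(q)\[0\]-o,x0,x_scale=\[.01,.01,.1\]/mom(q)[0]-o,x0,x_scale=[.01,.01,.1],diff_step=1e-2/' h.py
python3 - <<'E'
from h import *
c=Cam("cb"); im=c.p["image"]; u,v=278,97; g=im.max(2)
b=np.full_like(im,255); w=np.s_[v-16:v+16,u-24:u+24]; t=b[w]; t[g[w]<85]=0; b[w]=t; c.p["image"]=b
q,_,_=block(c,(u,v),.004,[.505,-.392,.16]); print("B",q)
if not (abs(q[0]-.503)<.004 and abs(q[1]+.391)<.004 and .1<q[2]<.25): q=np.array([.503,-.391,.16]); print("fallback")
x,y,yw=q[0],q[1],np.degrees(q[2])
env.goto([.45,-.28,.32],[180,0,yw])
env.goto([x,y,.19],[180,0,yw])
env.move_straight([x,y,.105],force_limit=8); env.dwell(.2); st("down")
env.gripper_to(0.0,30); st("grip")
env.move_straight([x,y,.28],rate=.12); env.dwell(.2); st("up")
env.move_straight([.42,-.2,.30],[180,0,yw],rate=.2)
env.move_straight([.42,.1,.30],[180,0,9.5],rate=.2)
env.move_straight([.40,.195,.28],[180,0,9.5],rate=.2); env.dwell(.4); st("over")
p=env.grab_frame("wrist"); np.savez("fd.npz",**p)
cv2.imwrite("pics/g4.png",cv2.resize(p["image"][0:280,140:420],(600,600),interpolation=cv2.INTER_CUBIC))
E
```

```text
B [ 0.5028196  -0.39087491  0.19752758]
down [ 0.5035 -0.3912  0.1065] [ 1.799e+02 -1.200e-01  1.133e+01] F [ 0.3 -0.   0.2] op 1.0 ff 0.0 t 25.82
grip [ 0.5028 -0.3909  0.105 ] [-180.     -0.     11.31] F [0.2 0.1 0.2] op 0.32 ff 30.0 t 26.81
up [ 0.5027 -0.3908  0.2794] [-1.7997e+02  5.0000e-02  1.1320e+01] F [-0.1 -0.9 -0.2] op 0.32 ff 30.0 t 28.62
over [0.4001 0.1946 0.2802] [-1.7999e+02 -1.0000e-02  9.4500e+00] F [-0.8 -0.3 -1. ] op 0.314 ff 30.0 t 32.5
```

View pics/g4.png

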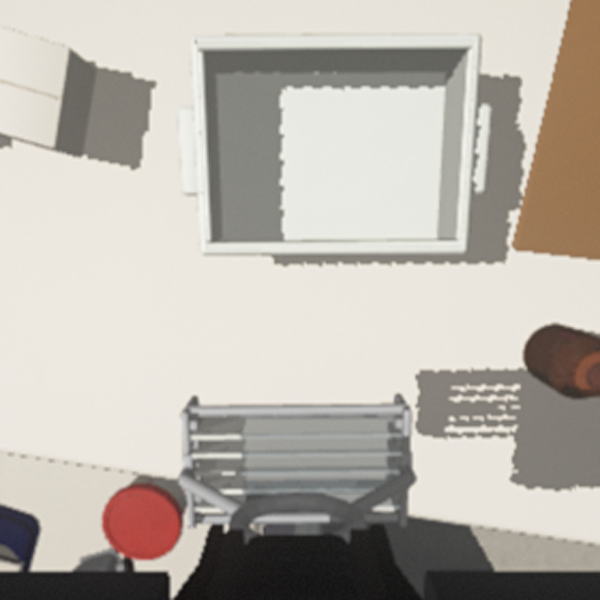

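The empty dish's rim corners are at about (193,37), (481,36), (465,250), (205,255), and the carrier is square with it in the view.

Run:
```python
from h import *
c=Cam("fd"); s=280/600
f=lambda L:np.array([[140+(u+.5)*s-.5,(v+.5)*s-.5] for u,v in L])
q,e=fit(c,[[.05,.07,.06],[-.05,.07,.06],[-.05,-.07,.06],[.05,-.07,.06]],f([(193,37),(205,255),(465,250),(481,36)]),[.526,.195,.17])
print("dish",q,np.degrees(q[2]),e)
# held carrier: upper frame front edge ends, z = TCP-.101+.029
print("carrier front",c.ray(f([(190,410),(405,408)]),.28-.101+.029))
x,y,yw=q[0],q[1],np.degrees(q[2])
env.move_straight([x,y,.28],[180,0,yw],rate=.12)
env.move_straight([x,y,.184],rate=.06); env.dwell(.5); st("end")
p=env.grab_frame("scene"); t=env.grab_frame("top")
cv2.imwrite("pics/g5.png",np.hstack([cv2.resize(p["image"][130:280,160:360],(480,360),interpolation=cv2.INTER_CUBIC),cv2.resize(t["image"][180:250,140:340-140+80],None,fx=2.28,fy=5.15)[:360] if 0 else cv2.resize(t["image"][170:260,145:225],(320,360),interpolation=cv2.INTER_CUBIC)]))
```

```text
dish [0.52670735 0.19482434 0.17387865] 9.96251280458335 2.2192160360674507
carrier front [[0.41728083 0.23571758 0.208     ]
 [0.43056969 0.16039715 0.208     ]]
end [0.5267 0.1948 0.184 ] [180.    -0.     9.96] F [ 0.4 -0.5 -1.7] op 0.322 ff 30.0 t 36.01
```

View pics/g5.png

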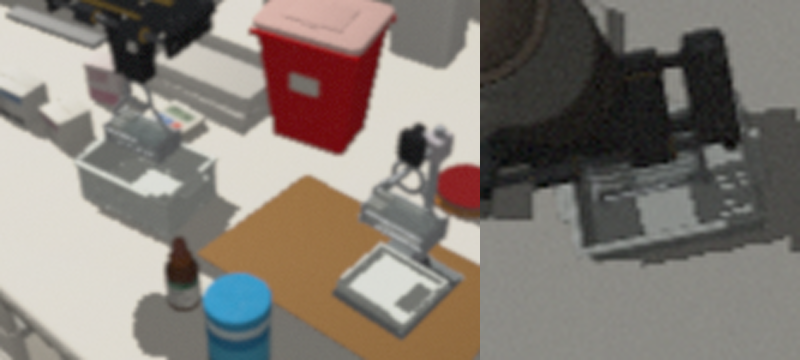

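The carrier is above the rinse dish with a gap to the rim, and carrier A is still on the hook.

Run:
```python
from h import *
st("final"); print(env.close_job())
```

```text
final [0.5267 0.1948 0.184 ] [180.     0.     9.96] F [ 0.4  0.6 -1.6] op 0.318 ff 30.0 t 36.11
the job is handed in; nothing more can be done
None
```

The job is handed in at 36 s with no verdict returned: carrier_a hangs let go on the hook, and carrier_b is held level, square and centred to within a few millimetres, about 23 mm above the empty rinse dish's rim.

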